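# Point out the jars to put back on the shelf

## Task

Show me which three jars belong back on the shelf, in the order I should put them up, by pointing at each from straight above: first the jar with the red label, then the jar with the purple label, then the jar with the black lid, all standing on the open worktop in front of you. Hold the fingertips still over the middle of each lid for two full seconds, about two to three centimetres above it, and finish still pointing at the black-lidded jar. Touch nothing at any time, and lift the hand several centimetres between the jars so that the fingertips never pass close over the mug, the glass tumbler or the cup.

Things in the scene. Friction and masses are not known exactly. Their poses are not given: they have to be found in the camera images.
- red_jar: Glass jar with a pale grey-white screw lid and a red label, 58 mm across, 89 mm tall; origin at the centre of the underside. Loose, upright on the worktop.
- red_jar_top (a point): Centre of the top of its lid, 89 mm above the worktop (z up).
- purple_jar: Glass jar with a pale grey-white screw lid and a purple label, 62 mm across, 102 mm tall; origin at the centre of the underside. Loose, upright on the worktop.
- purple_jar_top (a point): Centre of the top of its lid, 102 mm above the worktop (z up).
- black_jar: Glass jar with a black screw lid and a black and white label, 58 mm across, 109 mm tall; origin at the centre of the underside. Loose, upright on the worktop.
- black_jar_top (a point): Centre of the top of its lid, 109 mm above the worktop (z up). Overhead is a fixed wall shelf, underside about 0.53 m above the worktop, near right corner at x 0.63, y -0.29, front edge running from there to the left, slightly away from the robot. Crossing with the tool point at about 0.20 m keeps the wrist clear of it.
- mug: Bystander: near-black mug standing upside down to dry, round bowl 73 mm across and 86 mm tall, 102 mm long over the handle, which is on its -y side; origin on the underside, midway along the 102 mm. Loose, on the worktop.
- mug_top (a point): Centre of its upturned base, the highest face, 86 mm above the worktop (z up).
- tumbler: Bystander: low clear glass tumbler standing upside down, 68 mm across, 84 mm tall; origin at the centre of the underside. Loose, on the worktop.
- tumbler_top (a point): Centre of its upturned base, the highest face, 84 mm above the worktop (z up).
- cup: Bystander: small cream-white espresso cup, 62 mm across and 56 mm tall, 91 mm long over the handle, which is on its -y side; origin on the underside, midway along the 91 mm. Loose, upright on the sink's drainer, which is 4 mm higher than the worktop.
- cup_top (a point): Centre of its open mouth, level with the rim, 60 mm above the worktop (z up).

How it is judged:
By the outcome, as a careful person would: the job done as asked, in the order asked, and still so for the second after the job is handed in, with the robot touching nothing.
It also fails if it takes over 48 s, if anything falls off the work surface, if the arm or the gripper's body presses on something with over 40 N, if the wrist force passes 120 N, or if a joint passes its speed limit or range.

## Robot

A 6-joint arm with a two-finger parallel gripper is mounted at the origin on a cart in front of the work surface, level with it; the furniture and walls round the work are solid. World frame = base frame: x ahead of the robot, y to its left, z up, the work surface at z = 0. Lengths are in mm, angles in rad, forces in N, time in s.
With the tool pointing down it reaches from about 350 to 875 mm from the base axis. Payload 4.2 kg.
Tool frame: the origin (TCP) lies between the finger pads, 19 mm behind the fingertips; this is the grasp point; z points along the fingers, y is the line along which they close (so a half turn about z gives the same grasp; the last joint's range is limited). The gripper opens to 87 mm and grips with 3 to 60 N. Pads are 19 mm wide; open, the fingers measure 117 mm over their backs; the gripper's body (75 mm by 190 mm) begins 51 mm behind the grasp point.
Start: joints at [1.589, 0.385, 0.008, 0, -1.194, -0.259], TCP at [149.018, 606.954, 241.25] pointing down, gripper open.
Joint ranges: [-3.14, 3.14], [-1.21, 2.06], [-1.07, 1.41], [-3.16, 2.05], [-2.99, -0.16], [-3.1, 3.1]. Speed limits (rad/s): [2.79, 2.79, 3.14, 3.14, 3.14, 3.14].

## Interface

Orientations are given as a unit quaternion [w, x, y, z].
In Python, from rig import arm gives the robot as it stands.
- The arm moves only by the tool nudge_tcp, called after "Call:" as name(argument=value, ...) on one line, values as JSON. Schema: {"type":"object","properties":{"motion":{"type":"object","properties":{"rows":{"type":"array","items":{"type":"array","items":{"type":"number"},"minItems":5,"maxItems":5},"minItems":1,"maxItems":8}},"additionalProperties":false,"required":["rows"]},"squeeze":{"type":"number"},"only":{"type":"string"},"quiet":{"type":"boolean"},"lines":{"type":"string"}},"required":["motion"],"additionalProperties":false}. motion is an object whose key "rows" holds a list of rows, 1 to 8 of them, each of 5 numbers: dx, dy, dz in cm, then a turn about the tool's z in units of 0.05 rad, then the opening from 0.0 (shut) to 1.0 (fully open); each row shifts and turns the commanded pose from where the row before left it, along the tool's axes as they then stand; what a row does not reach is not made up. A row lasts 1/10 s, in which the tool goes at most 50 mm and 0.15 rad, less where a joint would pass 70% of its speed; a pose out of reach is approached as far as the arm can. The fingers move at their own pace and stop on an object; squeeze is the grip in N (left out, the last holds). Time passes only in rows, so rows that do not move let the fingers close. The tool returns the time, the measured TCP pose, the force, the opening and the grip force at its end. only (a regular expression) keeps the lines of the reply that match it, lines (a string "A,B") keeps lines A to B, and quiet returns only ok. Input that does not fit is refused with a message, and nothing moves.
- arm.read_state(): the state, without advancing time (a new reading comes with each control period).
- arm.capture(name): name is "scene" or "top" or "wrist"; returns a dict with "img" (480x640x3 uint8, blue, green, red), "vertical_fov" (degrees; the focal length in pixels is half the picture's height over the tangent of half this angle, whatever the lens; pixels are square), "cx", "cy" (the principal point, pixels), "dist" ([k1, k2, p1, p2, k3] as OpenCV has them; the pictures are not rectified), "view" (4x4, takes a point from world to camera coordinates); the wrist camera has in their place "mount" (4x4, takes a point from camera to tool coordinates, whose origin is the TCP and whose axes are the flange's). Camera axes: x right, y down, z forward; pixel columns grow to the right and rows downward; lengths in mm; the calibration is good to about 2 mm. A picture is of the moment at which its call begins: read the wrist's pose just before it. There is no depth.
- arm.sign_off(): hands the job in; it is judged then, once.
The state is a dict: "clock": time; "q": joint angles; "qd": joint speeds; "tau": joint torques, N m; "eef_pos": TCP position; "tcp_rot": TCP orientation; "wrist_force": force on the tool from outside, world axes, zero at the start; "torque": the same for the moment, N m; "gripper_width": opening from 0.0 (shut) to 1.0 (fully open); "grip_force": force on a finger pad.
Only numpy, scipy, OpenCV 4.12 (cv2) and the standard library are available. Lean on these libraries where they do the work, as an engineer would, in place of code of your own. Each camera call takes 0.05 s, during which the arm holds its last target. There are 200 camera calls.

## Working session

There is one attempt and no reset: what is moved stays moved. The work goes in short steps, Python scripts to look and compute and a tool call to move; the robot and the scene stay as the last step left them, time stands still between calls to the robot, and variables do not carry over. Pictures are saved under pics/ and viewed, at most 10 in all, crops included, and the job is handed in when it is done.

```bash
ls; mkdir -p pics
```

Run:
```python
from rig import arm
import cv2,numpy as np
s=arm.read_state();print(s['clock'],s['q'],s['eef_pos'],s['tcp_rot'],s['gripper_width'])
for n in("scene","top"):
    c=arm.capture(n);cv2.imwrite(f'pics/{n}.png',c['img']);np.savez(f'{n}.npz',**c)
    print({k:np.round(v,4).tolist() for k,v in c.items() if k!='img'})
```

```text
pics
rig.py
0.0 [ 1.58860740e+00  3.85571173e-01  6.62200677e-03 -4.66116050e-04
 -1.19400367e+00 -2.58612095e-01] [148.89832636 606.42727283 240.15412324] [ 1.09781792e-03  9.92749679e-01 -1.20195115e-01 -6.59971098e-05] 1.0017244836441348
{'vertical_fov': 53.9592, 'cx': 319.6015, 'cy': 236.7341, 'dist': [-0.1197, 0.0, 0.0, 0.0, 0.0], 'view': [[0.8177, -0.5757, 0.0023, -537.8333], [-0.2453, -0.352, -0.9033, 150.3285], [0.5208, 0.738, -0.429, 745.7093], [0.0, 0.0, 0.0, 1.0]]}
{'vertical_fov': 53.7379, 'cx': 323.9986, 'cy': 230.9202, 'dist': [-0.0972, 0.0, 0.0, 0.0, 0.0], 'view': [[0.0196, -0.9998, -0.0005, -199.3601], [-0.9959, -0.0195, -0.0886, 549.2428], [0.0886, 0.0023, -0.9961, 970.032], [0.0, 0.0, 0.0, 1.0]]}
```

View pics/scene.png

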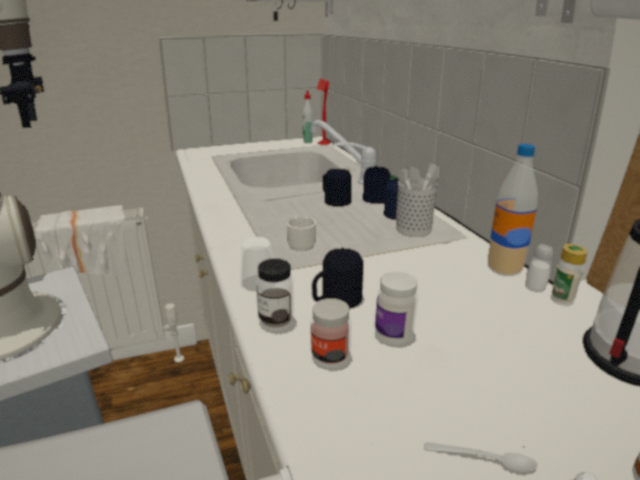

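View pics/top.png

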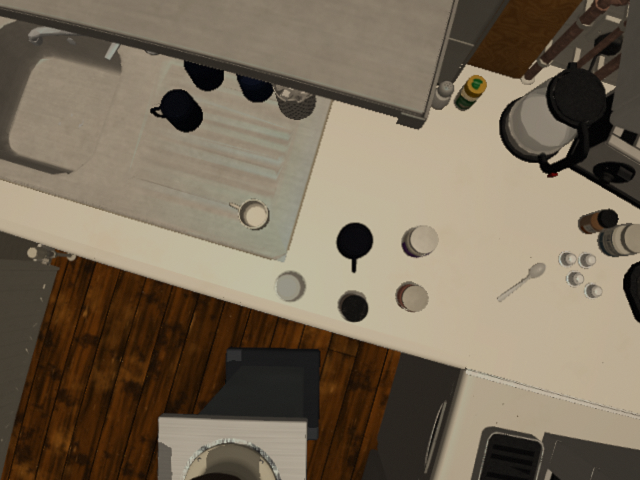

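Scene: the red jar's lid is at (331,308), purple at (398,283), black at (275,268), with the mug (342,275), tumbler (257,262) and cup (301,233) nearby. Top view: red lid near (412,296), purple (422,240), black (353,305), mug (355,241), tumbler (290,286), cup (255,214). Next I'll enlarge both to get the lid centres.

Run:
```python
import cv2,numpy as np
t=cv2.imread('pics/top.png')[190:330,235:455];cv2.imwrite('pics/topc.png',cv2.resize(t,None,fx=3.6,fy=3.6,interpolation=cv2.INTER_CUBIC))
t=cv2.imread('pics/scene.png')[240:380,230:430];cv2.imwrite('pics/scenec.png',cv2.resize(t,None,fx=4,fy=4,interpolation=cv2.INTER_CUBIC))
```

```text
(no output)
```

View pics/topc.png

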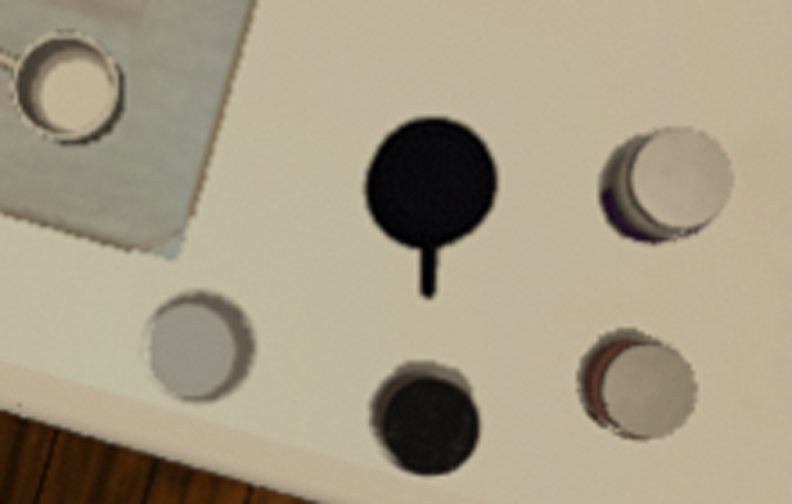

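View pics/scenec.png

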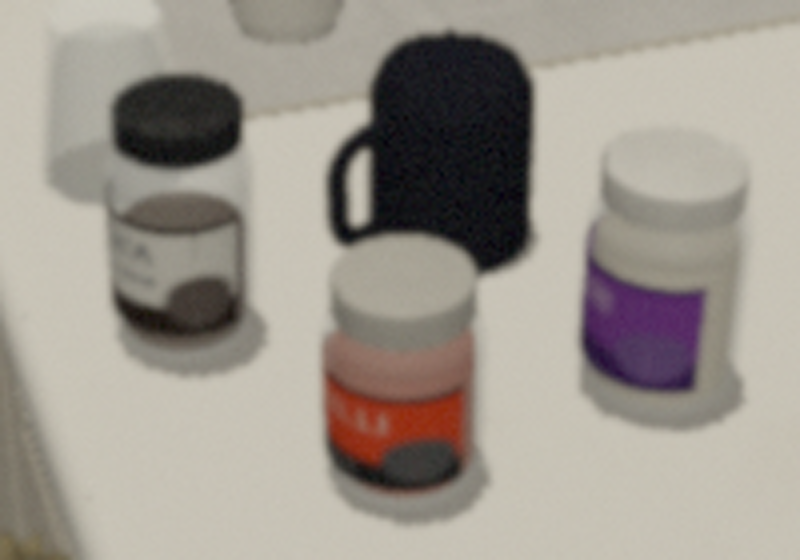

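Zoomed top view, lid centres: red (649,391), purple (682,180), black (431,425), mug (431,183), tumbler (193,351), cup (69,87). Zoomed scene view, lid-top ellipse centres: red (404,282), purple (675,167), black (178,108).

Create h.py:
```python
import cv2,numpy as np
def cal(c):
    f=240/np.tan(np.radians(float(c['vertical_fov']))/2)
    return np.array([[f,0,c['cx']],[0,f,c['cy']],[0,0,1]],float),np.array(c['dist'],float)
def ray(c,uv,V):
    K,d=cal(c);n=cv2.undistortPoints(np.array([[uv]],float),K,d)[0,0]
    R=V[:3,:3];return -R.T@V[:3,3],R.T@np.array([*n,1])
def onz(c,uv,z,V=None):
    o,r=ray(c,uv,c['view'] if V is None else V);return o+r*(z-o[2])/r[2]
```

Run:
```python
from h import *
from rig import arm
from scipy.spatial.transform import Rotation as Ro
t=np.load('top.npz');s=np.load('scene.npz')
img=cv2.medianBlur(t['img'],3)
P=lambda p,f,o:[(p[0]+.5)/f-.5+o[0],(p[1]+.5)/f-.5+o[1]]
z=dict(red=89,purple=102,black=109,mug=86,tumbler=84,cup=60)
T=dict(red=(649,391),purple=(682,180),black=(431,425),mug=(431,183),tumbler=(193,351),cup=(69,87))
S=dict(red=(404,282),purple=(675,167),black=(178,108))
for k in T:
    a=onz(t,P(T[k],3.6,(235,190)),z[k]);b=onz(s,P(S[k],4,(230,240)),z[k]) if k in S else None
    print(k,a.round(1),b if b is None else b.round(1))
st=arm.read_state();q=st['tcp_rot'];print(st['eef_pos'],Ro.from_quat(q,scalar_first=True).as_matrix().round(4))
for c in(t,s):print(ray(c,(320,240),c['view'])[0])
```

```text
red [ 419.1 -368.4   89. ] [ 412.1 -374.8   89. ]
purple [ 533.  -383.2  102. ] [ 526.1 -387.7  102. ]
black [ 400.4 -249.2  109. ] [ 393.1 -255.5  109. ]
mug [ 529.9 -248.7   86. ] None
tumbler [ 436. -121.   84.] None
cup [582.  -45.1  60. ] None
[148.90181718 606.5057953  240.26153535] [[ 9.711e-01 -2.386e-01 -4.000e-04]
 [-2.386e-01 -9.711e-01 -1.900e-03]
 [ 1.000e-04  1.900e-03 -1.000e+00]]
[ 464.95691834 -190.82728737 1014.77796383]
[  88.29151177 -807.0493245   456.97003896]
```
7mm disagreement in x and 6mm in y. Which is right? Calibration ~2 mm. Scene view oblique: pixel error in v scaled: camera-distance ~ 660, f=471px, grazing: 1 px = 1.4mm perpendicular, /sin(31°)=2.7mm along ray. Direction of ray: (0.52,0.74) horizontally; error (-7,-6) is approx along ray by ~9mm => calibration vertical ~4.5mm or 3 px. Lid edges bevel? Top view much more trustworthy, but verify with wrist camera. Height offset: worktop may actually... e.g. If z of top were 5 mm lower... in scene view lower z → farther. In top view minor effect. The camera calibration may be off (2mm). Use wrist camera on route.

Careful with the scale: shifts go in cm and turns go in units of 0.05 rad. That gives: 32 mm is 3.2, 16 mm is 1.6.

Call:
nudge_tcp(motion={"rows": [[1.4, 1.6, 0.2, 0, 0], [2.9, 3.2, 0.2, 0, 0], [2.9, 3.2, 0.2, 0, 0], [2.9, 3.2, 0.2, 0, 0], [2.9, 3.2, 0.2, 0, 0], [2.9, 3.2, 0.2, 0, 0], [2.9, 3.2, 0.2, 0, 0], [2.9, 3.2, 0.2, 0, 0]]}, squeeze=5)

```text
clock: 0.9
eef_pos: [302.8, 320.2, 225.0]
tcp_rot: [0.0, 0.993, -0.12, -0.0]
wrist_force: [0.8, 0.1, -0.1]
gripper_width: 0.356
grip_force: 0.0
```

Scaled: 32 mm is 3.2, 29 mm is 2.9.

Call:
nudge_tcp(motion={"rows": [[2.9, 3.2, 0.2, 0, 0], [2.9, 3.2, 0.2, 0, 0], [2.9, 3.2, 0.2, 0, 0], [2.9, 3.2, 0.2, 0, 0], [2.9, 3.2, 0.2, 0, 0], [2.9, 3.2, 0.2, 0, 0], [2.9, 3.2, 0.2, 0, 0], [1.5, 1.6, 0, 0, 0]]})

```text
clock: 1.7
eef_pos: [457.4, 34.5, 210.6]
tcp_rot: [0.0, 0.993, -0.122, -0.001]
wrist_force: [-0.5, -0.2, 0.2]
gripper_width: 0.004
grip_force: 0.0
```

Call:
nudge_tcp(motion={"rows": [[0.6, 4.2, 0, 0, 0], [0.7, 4.5, 0, 0, 0], [0.7, 4.5, 0, 0, 0], [0.7, 4.5, 0, 0, 0], [0.7, 4.5, 0, 0, 0], [0.7, 4.5, 0, 0, 0], [0.7, 4.5, 0, 0, 0], [0.7, 4.5, 0, 0, 0]]})

```text
clock: 2.5
eef_pos: [424.6, -324.5, 211.0]
tcp_rot: [-0.0, 0.993, -0.12, -0.0]
wrist_force: [0.5, 0.3, -0.2]
gripper_width: 0.011
grip_force: 0.0
```

Call:
nudge_tcp(motion={"rows": [[0.6, 3.6, 0, 0, 0], [0, 0.9, 0, 0, 0], [0, 0, 0, 0, 0], [0, 0, 0, 0, 0]]})

```text
clock: 2.9
eef_pos: [420.1, -367.1, 210.9]
tcp_rot: [-0.0, 0.993, -0.12, -0.0]
wrist_force: [-0.3, 0.9, -0.2]
gripper_width: 0.007
grip_force: 0.0
```

Run:
```python
from h import *
from rig import arm
from scipy.spatial.transform import Rotation as Ro
st=arm.read_state();c=arm.capture('wrist');cv2.imwrite('pics/w1.png',c['img'])
M=np.eye(4);M[:3,:3]=Ro.from_quat(st['tcp_rot'],scalar_first=True).as_matrix();M[:3,3]=st['eef_pos']
V=np.linalg.inv(M@np.array(c['mount']));c['view']=V;np.savez('w1.npz',**c)
print(st['eef_pos'],V.round(3),c['vertical_fov'],c['dist'])
t=np.load('top.npz')
K,d=cal(c)
for k,p in dict(red=(419.1,-368.4,89),purple=(533,-383.2,102),black=(400.4,-249.2,109),tip=(419,-368,181)).items():
    print(k,cv2.projectPoints(np.array([p],float),cv2.Rodrigues(V[:3,:3])[0],V[:3,3],K,d)[0].ravel())
```

```text
[ 420.11446644 -367.06030799  210.91788927] [[-2.37000e-01 -9.71000e-01 -0.00000e+00 -2.56391e+02]
 [-9.28000e-01  2.26000e-01  2.97000e-01  4.44751e+02]
 [-2.88000e-01  7.10000e-02 -9.55000e-01  5.10007e+02]
 [ 0.00000e+00  0.00000e+00  0.00000e+00  1.00000e+00]] 70.11845668840463 [-0.00702979  0.          0.          0.          0.        ]
red [320.97834326 239.44801988]
purple [302.87704232  84.25445695]
black [181.57326761 302.3487112 ]
tip [321.43552534 288.34672019]
```

View pics/w1.png

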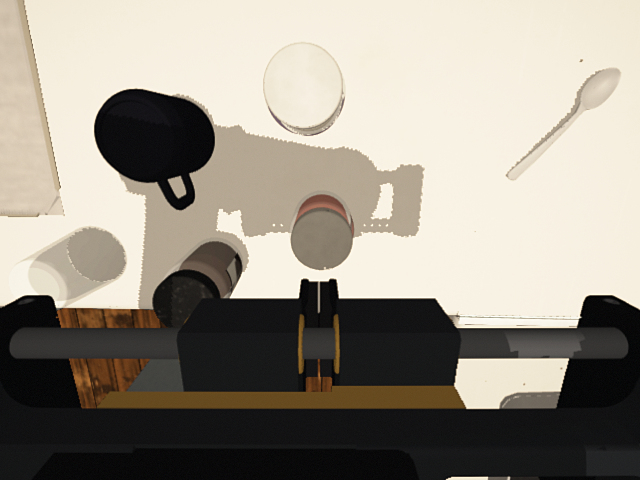

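Wrist view: the red lid is centred near (322,239), directly below the closed fingers. The purple lid is near (303,85), and the black lid is half hidden near (187,298). This matches the top-view positions to about 1 px for red and purple, so I'll use those and point at red.

Call:
nudge_tcp(motion={"rows": [[-0.1, 0.1, 1, 0, 0], [0, 0, 2, 0, 0], [0, 0, 2, 0, 0], [0, 0, 1.8, 0, 0], [0, 0, 1, 0, 0], [0, 0, 0, 0, 0], [0, 0, 0, 0, 0], [0, 0, 0, 0, 0]]})

```text
clock: 3.75
eef_pos: [419.9, -368.8, 134.3]
tcp_rot: [0.0, 0.993, -0.12, 0.001]
wrist_force: [0.4, -0.5, -0.6]
gripper_width: 0.006
grip_force: 0.0
```

Call:
nudge_tcp(motion={"rows": [[0, 0, 0, 0, 0], [0, 0, 0, 0, 0], [0, 0, 0, 0, 0], [0, 0, 0, 0, 0], [0, 0, 0, 0, 0], [0, 0, 0, 0, 0], [0, 0, 0, 0, 0], [0, 0, 0, 0, 0]]})

```text
clock: 4.55
eef_pos: [419.2, -368.6, 133.2]
tcp_rot: [-0.0, 0.993, -0.12, -0.0]
wrist_force: [0.5, 0.2, -0.2]
gripper_width: 0.005
grip_force: 0.0
```

Run:
```python
from h import *
from rig import arm
st=arm.read_state();c=arm.capture('wrist');cv2.imwrite('pics/w2.png',c['img'])
print(st['eef_pos'],st['qd'].round(3) if hasattr(st['qd'],'round') else st['qd'])
```

```text
[ 419.15783314 -368.60890338  133.22219039] [-0.001  0.001  0.001  0.     0.002 -0.001]
```

View pics/w2.png

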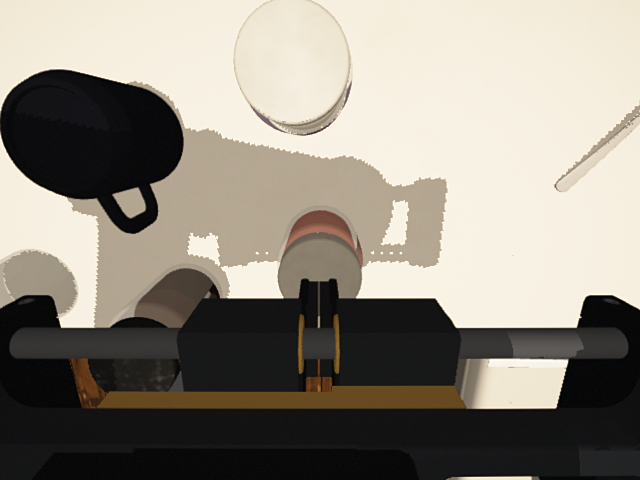

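The closed fingertips at (319,282) sit over the red lid, which is centred near (320,272), with no contact. I'll finish the hold.

Call:
nudge_tcp(motion={"rows": [[0, 0, 0, 0, 0], [0, 0, 0, 0, 0], [0, 0, 0, 0, 0], [0, 0, 0, 0, 0], [0, 0, 0, 0, 0], [0, 0, 0, 0, 0], [0, 0, 0, 0, 0], [0, 0, 0, 0, 0]]})

```text
clock: 5.4
eef_pos: [419.2, -368.6, 133.3]
tcp_rot: [0.0, 0.993, -0.12, 0.0]
wrist_force: [0.3, -0.4, -0.5]
gripper_width: 0.003
grip_force: 0.0
```

Call:
nudge_tcp(motion={"rows": [[0, 0, 0, 0, 0], [0, 0, 0, 0, 0], [0, 0, 0, 0, 0], [0, 0, 0, 0, 0], [0, 0, 0, 0, 0], [0, 0, 0, 0, 0], [0, 0, 0, 0, 0], [0, 0, 0, 0, 0]]})

```text
clock: 6.2
eef_pos: [419.2, -368.6, 133.3]
tcp_rot: [0.0, 0.993, -0.12, 0.0]
wrist_force: [0.1, -0.5, -0.9]
gripper_width: 0.007
grip_force: 0.0
```

Scaled: 35 mm is 3.5, -25 mm is -2.5.

Call:
nudge_tcp(motion={"rows": [[0, 0, -1.5, 0, 0], [0, 0, -2.5, 0, 0], [0, 0, -2.5, 0, 0], [0, 0, -1.2, 0, 0], [1.5, -0.2, 0, 0, 0], [3.5, -0.4, 0, 0, 0], [3.5, -0.4, 0, 0, 0], [2, -0.2, 0, 0, 0]]})

```text
clock: 7.0
eef_pos: [525.9, -382.0, 209.3]
tcp_rot: [-0.0, 0.993, -0.12, -0.0]
wrist_force: [-0.4, 0.5, 0.1]
gripper_width: 0.011
grip_force: 0.0
```

Call:
nudge_tcp(motion={"rows": [[0.9, -0.1, 0, 0, 0], [0, 0, 0, 0, 0], [0, 0, 0, 0, 0]]})

```text
clock: 7.3
eef_pos: [532.0, -382.9, 209.8]
tcp_rot: [-0.0, 0.993, -0.12, -0.001]
wrist_force: [0.3, -0.5, -0.3]
gripper_width: 0.005
grip_force: 0.0
```

Run:
```python
from h import *
from rig import arm
from scipy.spatial.transform import Rotation as Ro
st=arm.read_state();c=arm.capture('wrist');cv2.imwrite('pics/w3.png',c['img'])
M=np.eye(4);M[:3,:3]=Ro.from_quat(st['tcp_rot'],scalar_first=True).as_matrix();M[:3,3]=st['eef_pos']
V=np.linalg.inv(M@np.array(c['mount']));K,d=cal(c)
print(st['eef_pos'],cv2.projectPoints(np.array([[533,-383.2,102]]),cv2.Rodrigues(V[:3,:3])[0],V[:3,3],K,d)[0].ravel())
```

```text
[ 532.00385925 -382.92634859  209.80259724] [319.12972123 242.63688776]
```

View pics/w3.png

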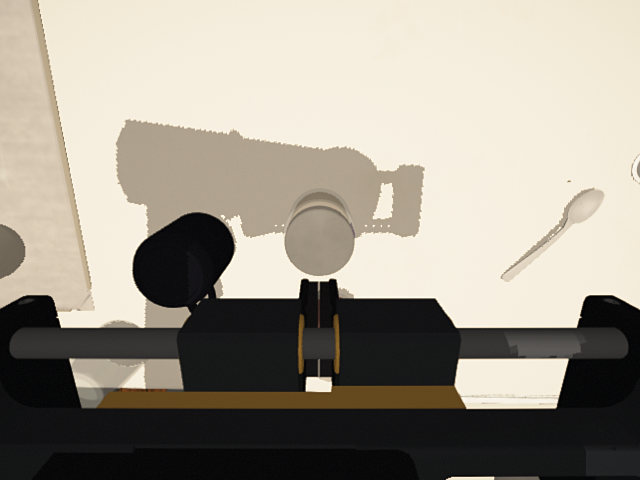

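The purple lid is centred near (320,241) against a prediction of (319,243), so it is well aligned. Descending and holding.

Scaled: 1 mm is 0.1, 20 mm is 2.

Call:
nudge_tcp(motion={"rows": [[0.1, 0, 1, 0, 0], [0, 0, 2, 0, 0], [0, 0, 1.6, 0, 0], [0, 0, 1.2, 0, 0], [0, 0, 0.6, 0, 0], [0, 0, 0, 0, 0], [0, 0, 0, 0, 0], [0, 0, 0, 0, 0]]})

```text
clock: 8.15
eef_pos: [534.4, -383.7, 147.3]
tcp_rot: [0.0, 0.993, -0.12, 0.001]
wrist_force: [0.6, -0.3, 0.4]
gripper_width: 0.001
grip_force: 0.0
```

Call:
nudge_tcp(motion={"rows": [[0, 0, 0, 0, 0], [0, 0, 0, 0, 0], [0, 0, 0, 0, 0], [0, 0, 0, 0, 0], [0, 0, 0, 0, 0], [0, 0, 0, 0, 0], [0, 0, 0, 0, 0], [0, 0, 0, 0, 0]]})

```text
clock: 8.95
eef_pos: [533.9, -383.4, 146.2]
tcp_rot: [0.0, 0.993, -0.12, -0.0]
wrist_force: [0.5, 0.1, 0.3]
gripper_width: 0.007
grip_force: 0.0
```

Call:
nudge_tcp(motion={"rows": [[0, 0, 0, 0, 0], [0, 0, 0, 0, 0], [0, 0, 0, 0, 0], [0, 0, 0, 0, 0], [0, 0, 0, 0, 0], [0, 0, 0, 0, 0], [0, 0, 0, 0, 0], [0, 0, 0, 0, 0]]})

```text
clock: 9.75
eef_pos: [533.9, -383.4, 146.3]
tcp_rot: [-0.0, 0.993, -0.12, 0.0]
wrist_force: [-0.7, 0.9, 0.8]
gripper_width: 0.009
grip_force: 0.0
```

Call:
nudge_tcp(motion={"rows": [[0, 0, 0, 0, 0], [0, 0, 0, 0, 0], [0, 0, 0, 0, 0], [0, 0, 0, 0, 0], [0, 0, 0, 0, 0], [0, 0, 0, 0, 0], [0, 0, 0, 0, 0], [0, 0, 0, 0, 0]]})

```text
clock: 10.55
eef_pos: [533.9, -383.4, 146.2]
tcp_rot: [0.0, 0.993, -0.12, -0.0]
wrist_force: [-0.3, -0.3, -0.0]
gripper_width: 0.006
grip_force: 0.0
```

Scaled: -32 mm is -3.2, -5 mm is -0.5.

Call:
nudge_tcp(motion={"rows": [[0, 0, -1.5, 0, 0], [0, 0, -2.5, 0, 0], [0, 0, -2, 0, 0], [0, 0, -0.5, 0, 0], [-1.6, -1, 0, 0, 0], [-3.2, -1.9, 0, 0, 0], [-3.2, -1.9, 0, 0, 0], [-3.2, -2, 0, 0, 0]]})

```text
clock: 11.35
eef_pos: [439.8, -289.7, 210.0]
tcp_rot: [-0.0, 0.993, -0.12, -0.001]
wrist_force: [0.1, 0.6, 0.1]
gripper_width: 0.001
grip_force: 0.0
```

Call:
nudge_tcp(motion={"rows": [[-3.2, -2, 0, 0, 0], [-1.7, -1, 0, 0, 0], [0, 0, 0, 0, 0], [0, 0, 0, 0, 0]]})

```text
clock: 11.75
eef_pos: [401.2, -249.8, 211.3]
tcp_rot: [0.0, 0.993, -0.12, 0.0]
wrist_force: [0.2, 0.6, 0.0]
gripper_width: 0.004
grip_force: 0.0
```

Run:
```python
from h import *
from rig import arm
from scipy.spatial.transform import Rotation as Ro
st=arm.read_state();c=arm.capture('wrist');cv2.imwrite('pics/w4.png',c['img'])
M=np.eye(4);M[:3,:3]=Ro.from_quat(st['tcp_rot'],scalar_first=True).as_matrix();M[:3,3]=st['eef_pos']
V=np.linalg.inv(M@np.array(c['mount']));K,d=cal(c)
print(st['eef_pos'],cv2.projectPoints(np.array([[400.4,-249.2,109]]),cv2.Rodrigues(V[:3,:3])[0],V[:3,3],K,d)[0].ravel())
```

```text
[ 401.16352615 -249.81371229  211.2753784 ] [318.47916221 247.53214497]
```

View pics/w4.png

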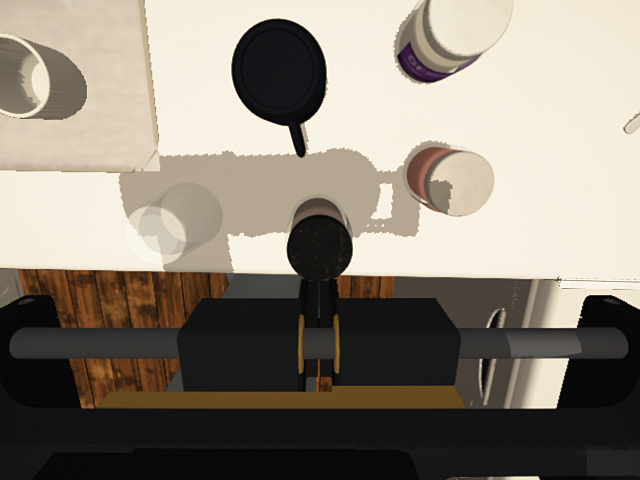

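The black lid is centred near (320,247) against a prediction of (318,248), so it is aligned, and everything else is still standing. Descending to hold.

Call:
nudge_tcp(motion={"rows": [[0, 0, 1, 0, 0], [0, 0, 1.8, 0, 0], [0, 0, 1.5, 0, 0], [0, 0, 1, 0, 0], [0, 0, 0.5, 0, 0], [0, 0, 0, 0, 0], [0, 0, 0, 0, 0], [0, 0, 0, 0, 0]]})

```text
clock: 12.6
eef_pos: [401.5, -250.0, 153.9]
tcp_rot: [0.0, 0.993, -0.12, 0.001]
wrist_force: [0.9, -0.1, 0.6]
gripper_width: 0.007
grip_force: 0.0
```

Call:
nudge_tcp(motion={"rows": [[0, 0, 0, 0, 0], [0, 0, 0, 0, 0], [0, 0, 0, 0, 0], [0, 0, 0, 0, 0], [0, 0, 0, 0, 0], [0, 0, 0, 0, 0], [0, 0, 0, 0, 0], [0, 0, 0, 0, 0]]})

```text
clock: 13.4
eef_pos: [401.0, -249.8, 153.2]
tcp_rot: [-0.0, 0.993, -0.12, -0.0]
wrist_force: [-0.8, 0.4, 0.7]
gripper_width: 0.006
grip_force: 0.0
```

Call:
nudge_tcp(motion={"rows": [[0, 0, 0, 0, 0], [0, 0, 0, 0, 0], [0, 0, 0, 0, 0], [0, 0, 0, 0, 0], [0, 0, 0, 0, 0], [0, 0, 0, 0, 0], [0, 0, 0, 0, 0], [0, 0, 0, 0, 0]]})

```text
clock: 14.2
eef_pos: [401.0, -249.9, 153.3]
tcp_rot: [0.0, 0.993, -0.12, -0.0]
wrist_force: [0.2, 0.9, -0.0]
gripper_width: 0.003
grip_force: 0.0
```

Call:
nudge_tcp(motion={"rows": [[0, 0, 0, 0, 0], [0, 0, 0, 0, 0], [0, 0, 0, 0, 0], [0, 0, 0, 0, 0], [0, 0, 0, 0, 0], [0, 0, 0, 0, 0], [0, 0, 0, 0, 0], [0, 0, 0, 0, 0]]})

```text
clock: 15.0
eef_pos: [401.0, -249.8, 153.3]
tcp_rot: [0.0, 0.993, -0.12, 0.0]
wrist_force: [-0.1, -0.0, 0.5]
gripper_width: 0.007
grip_force: 0.0
```

```bash
python3 -c "
from rig import arm
print(arm.sign_off())"
```

```text
the job is handed in; nothing more can be done
None
```

I pointed at the red-label jar, then the purple-label jar, then the black-lidded jar, from about 25 mm above each lid for over two seconds each; I felt no contact, and the job was handed in at about 15 s with the hand still over the black lid.

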